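# Hold the parts-chest lid at 45 degrees

### The arm

A 6-joint arm with a two-finger parallel gripper is mounted at the origin on the work surface. World frame = base frame: x ahead of the robot, y to its left, z up, the work surface at z = 0. Lengths are in m, angles in rad, forces in N, time in s.
With the tool pointing down it reaches from about 0.35 to 0.775 m from the base axis. Payload 7.3 kg.
Tool frame: the origin (TCP) lies on the mounting face of the last link; the fingertips stand 178 mm ahead of it and the grasp point (between the pads) lies 159 mm ahead of it (robot.tcp_to_tips is the distance from the TCP to the fingertips, in m); z points along the fingers, y is the direction in which the jaws open and shut (so a half turn about z gives the same grasp; the last joint's range is limited). The gripper opens to 92 mm and grips with 3 to 60 N. Pads are 19 mm wide; open, the fingers measure 130 mm over their backs; the gripper's body (75 mm by 190 mm) begins 47 mm behind the grasp point.
Start: joints at [1.158, 0.342, 1.524, -0, 1.275, -0.146], TCP at [0.138, 0.506, 0.405] pointing down, gripper open.
Joint ranges: [-2.53, 2.53], [-0.77, 2.02], [0.04, 2.7], [-1, 4.14], [0.28, 2.66], [-3.11, 3.11]. Speed limits (rad/s): [2.57, 2.57, 3.14, 3.14, 3.14, 3.14].

### API

Orientations are given as [roll, pitch, yaw] about the fixed x, y, z axes, in that order (R = Rz(yaw) Ry(pitch) Rx(roll)).
In Python, from cell import robot, viewer gives the robot as it stands.
- The arm moves only by the shell command python3 -m creep 'ROWS' [OPENING] [FORCE]. ROWS is JSON, a list that holds one entry, the list of rows, each a list of 6 numbers: the shift along the world's x, y, z in mm, then the turn, a rotation vector about the world's x, y, z in degrees. A call has 1 to 5 rows; each row shifts and turns the pose as measured when the row begins; what a row does not reach is not made up. A row lasts 1/12 s, in which the tool goes at most 41.7 mm and 7.16 degrees, less where a joint would pass 70% of its speed; a pose out of reach is approached as far as the arm can. A call with a gripper value outside its range is refused whole. OPENING is the closure, from -1 (fully open) to 1 (shut), set as the call begins (- or left out, the last holds). The fingers move at their own pace and stop on an object; FORCE is the grip in N (left out, the last holds). Time passes only in rows, so rows that do not move let the fingers close. It gives the time, the measured TCP pose, the force and the opening at its end, in the units of the state.
- robot.observe(): the state, without advancing time (a new reading comes with each control period).
- viewer.read_camera(name): name is "side" or "top"; returns the picture (480x640x3 uint8, blue, green, red); there is no depth.
- viewer.camera_model(name): a dict with "fx", "fy", "cx", "cy" (pixels), "pose" (4x4, takes a point from camera to world coordinates). Camera axes: x right, y up, looking along -z (the intrinsics and any distortion apply to the point x, -y, -z); pixel columns grow to the right and rows downward; lengths in m; the calibration is good to about 2 mm. A picture is of the moment at which its call begins. camera_model takes no time and is no camera call.
- robot.hand_in(): hands the job in, once; it reports no verdict.
The state is a dict: "time": time; "qpos": joint angles; "qvel": joint speeds; "joint_efforts": joint torques, N m; "tool_pos": TCP position; "tool_rot": TCP orientation; "contact_force": force on the tool from outside, world axes, zero at the start; "torque": the same for the moment, N m; "opening": finger opening in m.
Only numpy, scipy, OpenCV 4.12 (cv2) and the standard library are available. Lean on these libraries where they do the work, as an engineer would, in place of code of your own. Each camera call takes 0.05 s, during which the arm holds its last target. There are 200 camera calls.

### The job

The stay of the blue parts chest on the counter is broken and a colleague wants to fit a new one. Draw the slide bolt with the red knob fully back off the lid, then raise the lid to 45 degrees (within about 5) and finish still holding it there in the gripper, because it drops shut if let go. Leave the carton, spray can and jar around the chest standing where they are.

Things in the scene. Friction and masses are not known exactly. Their poses are not given: they have to be found in the camera images.
- chest: Blue steel parts chest fixed to the counter, 250 mm along its own x, 400 mm along its own y, 110 mm high. Origin on the counter under the centre of the lid; own z up, own x away from the robot (towards the lid's hinge), own y to the left. The lidded bin is the part from y = -135 to +135 mm; a solid flat deck, top 110 mm above the counter and flush with the lid, runs from y = -135 to -265 mm and carries the slide bolt.
- lid (a joint): Angle of the grey lid (246 x 262 x 10 mm, 0.4 to 0.9 kg, yellow strip along its front edge), rad: 0 = shut and level, grows as its front edge (nearest the robot) rises, stop at 1.4 (80 degrees). The hinge is almost free and the lid always falls shut when released. While the bolt's tongue lies over it, it cannot be raised.
- lid_handle (a point): Centre of the grip bar of the black bow handle on the lid: round bar 12 mm thick and 120 mm long along the chest's y, its axis 40 mm above the lid's top face, free underneath, legs at its two ends. It lies 205 mm in front of the hinge line and 50 mm above it (lid shut). Axes turn with the lid; as chest axes when shut.
- lid_hinge (a point): Point on the lid's hinge line, in the middle of the lid's width, at the far edge of the chest, 120 mm beyond the chest's origin along its x and 100 mm above the counter. The line runs along the chest's y.
- bolt (a joint): Travel of the steel slide bolt, m: about 0 to 0.008 at the start, its tongue reaching 20 to 28 mm over the lid; grows as it is drawn away from the lid, along the chest's -y; 0.045 = fully back, against its stop, tongue clear of the lid. Friction about 2 N, it stays where it is left.
- bolt_knob (a point): Point on the axis of the red knob of the bolt, 18 mm below the knob's top: an upright post 16 mm in diameter, 50 mm tall, standing on the bolt bar. This point is 48 mm above the deck (158 mm above the counter); the bar's top is 32 mm below it. The dark guide strap, between knob and lid, begins 31 mm from the knob's axis (bolt closed) and is 22 mm high above the deck. Axes are those of the chest.
- carton: Bystander: orange carton 60 x 75 mm, 85 mm tall, standing loose on the counter. Origin at the centre of its underside, z up.
- spray_can: Bystander: green can, 60 mm in diameter, 120 mm tall, standing loose on the counter. Origin at the centre of its underside, z up.
- grease_jar: Bystander: white jar with a blue cap, 68 mm in diameter, 80 mm tall, standing loose on the counter. Origin at the centre of its underside, z up.

How it is judged:
On the way:
1. the bolt is drawn fully back while the lid is still shut (value of joint bolt above 0.04 m and value of joint lid below 0.1 rad), for 0.2 s.
At the end, for the whole second after the job is handed in: The lid stands still at 45 degrees (39 to 51), carried by the gripper's fingers (more than 0.5 N) and by no bystander; the bolt is still drawn back (at least 38 of its 45 mm) (value of joint lid between 0.68 and 0.89 rad and velocity of joint lid between -0.05 and 0.05 rad/s and contact force between the fingers and lid above 0.5 N and contact force between lid and carton below 0.1 N and contact force between lid and spray_can below 0.1 N and contact force between lid and grease_jar below 0.1 N and value of joint bolt above 0.038 m); the arm keeps its last pose, push and grip.
It fails at once if the carton is moved by more than 20 mm or tipped (distance of carton from where it was at the start of the episode above 0.02 m or angle between carton's own z axis and vertical above 0.3 rad).
It fails at once if the spray can is moved by more than 20 mm or tipped (distance of spray_can from where it was at the start of the episode above 0.02 m or angle between spray_can's own z axis and vertical above 0.3 rad).
It fails at once if the jar is moved by more than 20 mm or tipped (distance of grease_jar from where it was at the start of the episode above 0.02 m or angle between grease_jar's own z axis and vertical above 0.3 rad).
It also fails if it takes over 48 s, if anything falls off the work surface, if the arm or the gripper's body presses on something with over 40 N, if the wrist force passes 120 N, or if a joint passes its speed limit or range.

## Working session

There is one attempt and no reset: what is moved stays moved. The work goes in short steps, Python scripts to look and compute and a shell command to move; the robot and the scene stay as the last step left them, time stands still between calls to the robot, and variables do not carry over. Pictures are saved under pics/ and viewed, about 8 in all and at most 12, crops included, and the job is handed in when it is done.

```bash
ls; mkdir -p pics
python3 - <<'E'
from cell import robot, viewer
import cv2
for n in ("top","side"):
    cv2.imwrite(f"pics/{n}0.png",viewer.read_camera(n)); m=viewer.camera_model(n); print(n,m)
print(robot.observe())
E
```

```text
pics
top {'fx': 433.4710285326329, 'fy': 433.4710285326329, 'cx': 321.51537226035543, 'cy': 243.7242759900821, 'pose': array([[ 0.02521497,  0.97893004, -0.20263313,  0.43216825],
       [-0.99967435,  0.02548694, -0.00126745,  0.03927927],
       [ 0.00392375,  0.2025991 ,  0.9792539 ,  1.00899144],
       [ 0.        ,  0.        ,  0.        ,  1.        ]])}
side {'fx': 482.66804467052475, 'fy': 482.66804467052475, 'cx': 318.79444455539175, 'cy': 241.38718282471442, 'pose': array([[ 0.9816683 ,  0.1372608 , -0.13223772,  0.49419768],
       [-0.19051556,  0.68633572, -0.70188824, -0.67005472],
       [-0.00558227,  0.71421478,  0.69990434,  0.81655195],
       [ 0.        ,  0.        ,  0.        ,  1.        ]])}
{'time': 0.1, 'qpos': array([ 1.15801575e+00,  3.42628032e-01,  1.52491443e+00,  2.31442970e-05,
        1.27538393e+00, -1.45986223e-01]), 'qvel': array([ 0.00091646,  0.00122877, -0.00239967, -0.00058346,  0.00016381,
        0.00096663]), 'joint_efforts': array([ 1.07638174e-03, -4.32008708e+01, -2.44687110e+01,  7.16805551e-02,
        5.27961587e-02, -3.10336077e-05]), 'tool_pos': array([0.13833123, 0.50632367, 0.40412974]), 'tool_rot': array([-3.14027632e+00, -2.15914245e-04,  2.87479141e+00]), 'contact_force': array([0.29111831, 0.33068469, 0.02278914]), 'torque': array([ 0.03207182,  0.02728402, -0.04538499]), 'opening': 0.0921509193614139}
```

View pics/top0.png

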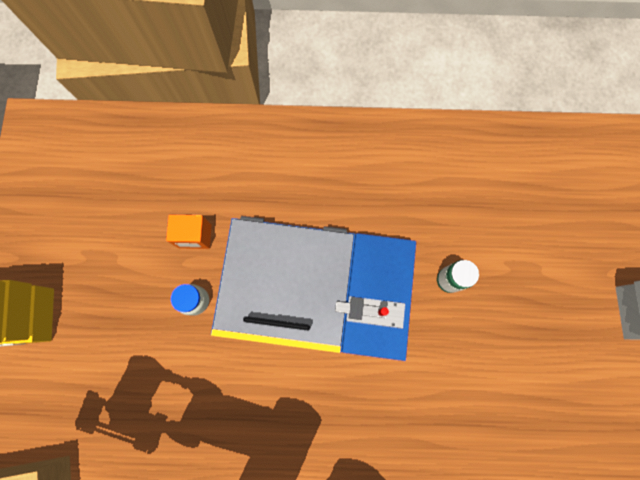

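View pics/side0.png

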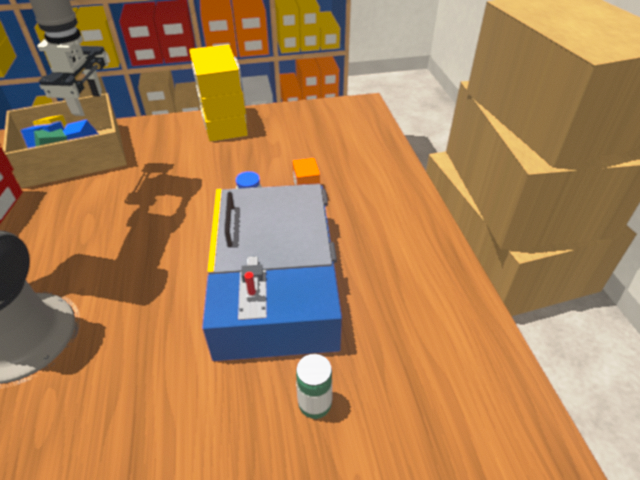

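```bash
cat > h.py <<'E'
import numpy as np
from cell import robot, viewer
def ray(n,u,v):
    m=viewer.camera_model(n);P=m["pose"]
    return P[:3,3],P[:3,:3]@np.array([(u-m["cx"])/m["fx"],-(v-m["cy"])/m["fy"],-1])
def plane(n,u,v,z):
    o,d=ray(n,u,v);return o+d*(z-o[2])/d[2]
def proj(n,p):
    m=viewer.camera_model(n);P=m["pose"];c=P[:3,:3].T@(np.asarray(p)-P[:3,3])
    return m["cx"]-m["fx"]*c[0]/c[2],m["cy"]+m["fy"]*c[1]/c[2]
E
python3 - <<'E'
from h import *
import cv2
from scipy.optimize import least_squares
np.set_printoptions(precision=4,suppress=True)
im={n:cv2.imread(f"pics/{n}0.png") for n in("top","side")}
# chest outer contour on top: blue+grey+yellow
chest=[(.125,-.265,415.5,240),(-.125,-.265,406.5,360),(-.123,.131,212,335),(.123,.131,231.5,219)]
def model(p,x,y,z): c,s=np.cos(p[2]),np.sin(p[2]);return [p[0]+c*x-s*y,p[1]+s*x+c*y,z]
f=lambda p:np.concatenate([np.array(proj("top",model(p,x,y,.11)))-(u,v) for x,y,u,v in chest])
r=least_squares(f,[.5,.1,0]);print("chest",r.x,np.degrees(r.x[2]),r.fun)
p=r.x
print("side corners pred",[np.round(proj("side",model(p,x,y,.11))) for x,y,_,_ in chest])
for n in im:
    b,g,rr=[im[n][...,i].astype(int) for i in range(3)]
    m=((rr>150)&(g<60)&(b<60)).astype(np.uint8)
    k,_,st,ce=cv2.connectedComponentsWithStats(m)
    print(n,[(st[i],ce[i]) for i in range(1,k) if st[i,4]>15])
print("handle pred",model(p,-.085,0,.15),proj("top",model(p,-.085,0,.15)),proj("side",model(p,-.085,0,.15)))
for u,v in((244,319),(311,325)):print("handle end",plane("top",u,v,.15))
print("knob top",plane("top",384,311,.176))
E
```

```text
chest [ 0.533   0.116  -0.0944] -5.408143089444944 [ 0.3542 -0.4644 -0.0402  0.3485 -0.1846  0.2864 -0.118  -0.2737]
side corners pred [array([342., 316.]), array([202., 328.]), array([216., 189.]), array([320., 183.])]
top [(array([381, 308,   7,   7,  42], dtype=int32), array([383.8095, 310.9286]))]
side [(array([245, 273,   8,   7,  41], dtype=int32), array([248.3659, 275.7805]))]
handle pred [np.float64(0.44840131035364295), np.float64(0.12397798428971421), 0.15] (np.float64(276.5384352987777), np.float64(323.781011055373)) (np.float64(227.49930155073935), np.float64(211.68806723706047))
handle end [0.456  0.1879 0.15  ]
handle end [0.4478 0.0568 0.15  ]
knob top [ 0.477  -0.0818  0.176 ]
```

```bash
python3 -m creep '[[[35,-22,0,0,0,-7],[35,-22,0,0,0,-7],[35,-22,0,0,0,-7],[35,-22,0,0,0,-7],[35,-22,0,0,0,-7]]]' -1 25; python3 -m creep '[[[35,-22,0,0,0,-7],[35,-22,0,0,0,-7],[35,-22,0,0,0,-7],[5,-38,0,0,0,-7],[5,-38,0,0,0,-7]]]'; python3 -m creep '[[[5,-38,0,0,0,-7],[5,-38,0,0,0,0],[5,-38,0,0,0,0],[5,-38,0,0,0,0],[5,-38,0,0,0,0]]]'
```

```text
time: 0.52
tool_pos: [0.3106, 0.396, 0.4021]
tool_rot: [-3.137, -0.003, 2.258]
contact_force: [0.4, 0.7, 0.6]
opening: 0.092
time: 0.93
tool_pos: [0.4314, 0.2497, 0.3995]
tool_rot: [-3.136, -0.003, 1.632]
contact_force: [1.0, -0.2, 0.3]
opening: 0.092
time: 1.35
tool_pos: [0.4564, 0.0504, 0.3973]
tool_rot: [-3.133, -0.002, 1.5]
contact_force: [0.6, 0.5, -0.1]
opening: 0.0919
```

```bash
python3 -m creep '[[[5,-38,0,0,-0.5,-1.3],[5,-38,0,0,0,0],[6,-38,0,0,0,0],[5,-18,0,0,0,0],[0,0,0,0,0,0]]]'
python3 - <<'E'
from h import *
import cv2
for n in("top","side"): cv2.imwrite(f"pics/{n}1.png",viewer.read_camera(n))
a=cv2.imread("pics/side1.png")[150:400,100:430];b=cv2.imread("pics/top1.png")[180:400,250:500]
cv2.imwrite("pics/s1.png",cv2.resize(a,None,fx=2.2,fy=2.2))
o=robot.observe();g=o["tool_pos"]
print(o["tool_pos"],o["tool_rot"],proj("side",[.477,-.082,.176]),proj("side",[g[0],g[1],g[2]-.178]))
E
```

```text
time: 1.77
tool_pos: [0.4767, -0.0946, 0.3961]
tool_rot: [-3.14, -0.001, 1.469]
contact_force: [-0.4, -0.2, 0.3]
opening: 0.0919
[ 0.47611727 -0.09182511  0.39599904] [-3.13879052e+00 -2.58693280e-03  1.47078277e+00] (np.float64(248.34991324186873), np.float64(273.0007619872034)) (np.float64(245.68366851960172), np.float64(260.82406434590865))
```

View pics/s1.png

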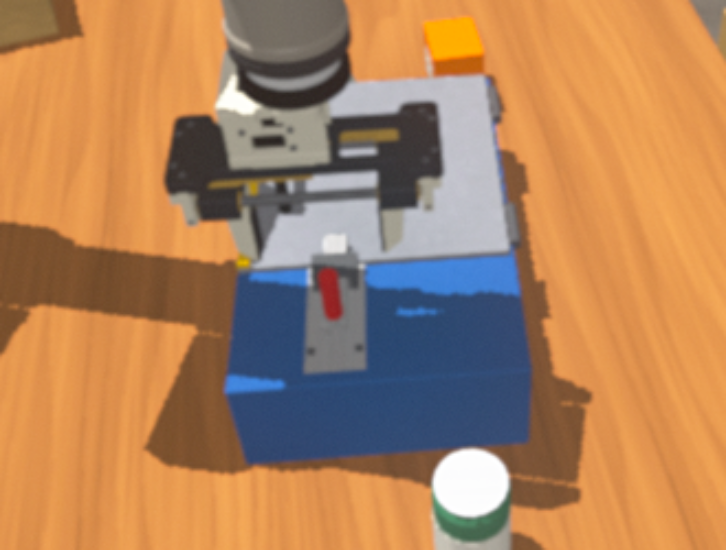

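The side view shows the open jaws straddling the red knob (knob top at about (249,275) in full-picture pixels; predicted (248,273)). Next: correct y, go down and grip.

```bash
python3 -m creep '[[[1,9,-20,0,0,0.3],[0,0,-20,0,0,0],[0,0,-20,0,0,0],[0,0,-18,0,0,0],[0,0,0,0,0,0]]]' -1 25;  python3 -m creep '[[[0,0,0,0,0,0],[0,0,0,0,0,0],[0,0,0,0,0,0],[0,0,0,0,0,0],[0,0,0,0,0,0]]]' 1 25
```

```text
time: 2.28
tool_pos: [0.4757, -0.0753, 0.3164]
tool_rot: [-3.14, -0.004, 1.482]
contact_force: [0.1, 0.8, 0.6]
opening: 0.0918
time: 2.7
tool_pos: [0.476, -0.0716, 0.3196]
tool_rot: [3.14, -0.005, 1.488]
contact_force: [0.1, -1.0, -0.1]
opening: 0.0631
```

```bash
python3 -m creep '[[[0,-8,-2,0,0,-0.5],[0,-2,0,0,0,0],[0,0,0,0,0,0],[0,0,0,0,0,0],[0,0,0,0,0,0]]]' 1 25;  python3 -m creep '[[[0,0,0,0,0,0],[0,0,0,0,0,0],[0,0,0,0,0,0]]]'
```

```text
time: 3.12
tool_pos: [0.4763, -0.0834, 0.3192]
tool_rot: [3.136, -0.004, 1.477]
contact_force: [-0.8, -0.5, 0.5]
opening: 0.0299
time: 3.37
tool_pos: [0.4758, -0.0836, 0.3191]
tool_rot: [3.139, -0.004, 1.477]
contact_force: [-2.5, -1.4, 2.5]
opening: 0.0152
```

```bash
python3 -m creep '[[[-0.8,-8,0,0,0,0],[-0.8,-8,0,0,0,0],[-0.8,-8,0,0,0,0],[-0.8,-8,0,0,0,0],[-0.8,-8,0,0,0,0]]]'; python3 -m creep '[[[-0.5,-5,0,0,0,0],[-0.5,-5,0,0,0,0],[0,-3,0,0,0,0]]]'
```

```text
time: 3.78
tool_pos: [0.4715, -0.124, 0.3187]
tool_rot: [3.139, -0.01, 1.478]
contact_force: [8.9, 34.7, 0.5]
opening: 0.0152
time: 4.03
tool_pos: [0.471, -0.131, 0.3181]
tool_rot: [3.14, -0.038, 1.472]
contact_force: [0.7, 15.8, 5.1]
opening: 0.0153
```

```bash
python3 -m creep '[[[0,0,0,0,0,0],[0,0,0,0,0,0],[0,0,0,0,0,0],[0,0,0,0,0,0],[0,0,0,0,0,0]]]' -1;  python3 -m creep '[[[0,0,25,0,0,0],[0,0,30,0,0,0],[0,0,30,0,0,0],[0,30,10,0,0,0],[0,35,0,0,0,0]]]'; python3 -m creep '[[[-5,35,0,0,0,0],[-5,35,0,0,0,0],[-5,35,0,0,0,0],[-5,35,0,0,0,0],[-5,25,0,0,0,0]]]'
python3 - <<'E'
from h import *
import cv2
for n in("top","side"): cv2.imwrite(f"pics/{n}2.png",viewer.read_camera(n))
cv2.imwrite("pics/s2.png",np.hstack([cv2.resize(cv2.imread("pics/side2.png")[130:370,180:380],None,fx=2,fy=2),cv2.resize(cv2.imread("pics/top2.png")[190:370,200:430],None,fx=1.6,fy=1.6,dst=None)[:288].repeat(1,0) if 0 else cv2.resize(cv2.imread("pics/top2.png")[170:410,230:430],None,fx=2,fy=2)]))
im=cv2.imread("pics/side2.png").astype(int);b,g,r=im[...,0],im[...,1],im[...,2]
k,_,st,ce=cv2.connectedComponentsWithStats(((r>150)&(g<60)&(b<60)).astype(np.uint8))
print([(st[i],ce[i]) for i in range(1,k) if st[i,4]>15])
for t in (0,.036,.04,.045): print(t,proj("side",[.477-.094*t,-.082-.9956*t,.176]))
o=robot.observe();print(o["tool_pos"],o["tool_rot"])
E
```

```text
time: 4.45
tool_pos: [0.4712, -0.134, 0.318]
tool_rot: [3.138, -0.036, 1.471]
contact_force: [0.0, 1.0, 0.5]
opening: 0.0438
time: 4.87
tool_pos: [0.4706, -0.0741, 0.4153]
tool_rot: [3.141, -0.034, 1.461]
contact_force: [0.8, 0.3, -0.5]
opening: 0.0776
time: 5.28
tool_pos: [0.4446, 0.0956, 0.4177]
tool_rot: [3.133, -0.032, 1.455]
contact_force: [1.1, -0.5, 0.6]
opening: 0.092
[(array([246, 290,   6,   7,  35], dtype=int32), array([248.31428571, 292.77142857]))]
0 (np.float64(248.34991324186873), np.float64(273.0007619872034))
0.036 (np.float64(248.21639503467165), np.float64(288.4916893361112))
0.04 (np.float64(248.20105139387567), np.float64(290.27187519860706))
0.045 (np.float64(248.18172335406652), np.float64(292.51433536015094))
[0.44424291 0.09632326 0.41773534] [ 3.1332972  -0.03208351  1.45852527]
```

View pics/s2.png

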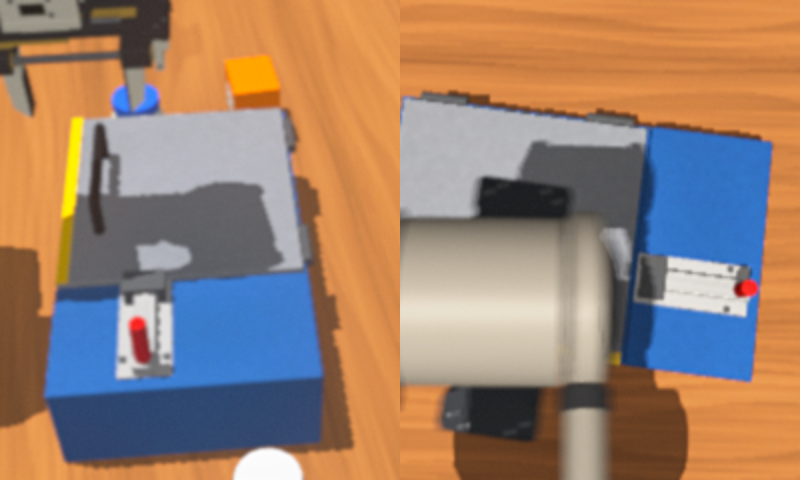

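The side view shows the knob at (248,293), moved 17 px, which is about 39 mm. The tongue is clear of the lid, and the 35 N reaction confirms the stop. Next, the handle.

```bash
python3 -m creep '[[[4,26,0,-1.8,0.5,1],[0,0,-20,0,0,0],[0,0,-20,0,0,0],[0,0,-20,0,0,0],[0,0,0,0,0,0]]]' -1 30;  python3 -m creep '[[[0,0,-20,0,0,0],[0,0,-18,0,0,0],[0,0,-8,0,0,0],[0,0,0,0,0,0]]]'
```

```text
time: 5.8
tool_pos: [0.4496, 0.1217, 0.3574]
tool_rot: [3.131, 0.004, 1.479]
contact_force: [-0.9, 0.0, 0.1]
opening: 0.0916
time: 6.13
tool_pos: [0.4516, 0.1188, 0.3124]
tool_rot: [3.128, 0.005, 1.476]
contact_force: [-0.1, 0.2, 0.1]
opening: 0.092
```

```bash
python3 -m creep '[[[-2,2,-3,0,0.8,0],[0,0,0,0,0,0],[0,0,0,0,0,0],[0,0,0,0,0,0],[0,0,0,0,0,0]]]' 1 30;  python3 -m creep '[[[0,0,0,0,0,0],[0,0,0,0,0,0],[0,0,0,0,0,0],[0,0,0,0,0,0],[0,0,0,0,0,0]]]'; python3 -m creep '[[[0,0,0,0,0,0],[0,0,0,0,0,0],[0,0,0,0,0,0],[0,0,0,0,0,0]]]'
```

```text
time: 6.55
tool_pos: [0.4511, 0.1201, 0.3132]
tool_rot: [3.137, 0.005, 1.475]
contact_force: [-0.9, 0.8, 0.2]
opening: 0.063
time: 6.97
tool_pos: [0.4513, 0.1203, 0.3145]
tool_rot: [3.135, 0.005, 1.475]
contact_force: [0.2, -0.3, -0.4]
opening: 0.0298
time: 7.3
tool_pos: [0.4489, 0.1206, 0.3141]
tool_rot: [-3.139, 0.006, 1.475]
contact_force: [5.5, -1.6, -2.7]
opening: 0.0109
```

```bash
python3 -m creep '[[[2,0,9,0,0,0],[3,0,9,0,0,0],[3,0,9,0,0,0],[4,-0.5,8,0,0,0]]]'
```

```text
time: 7.63
tool_pos: [0.4606, 0.1196, 0.3465]
tool_rot: [-3.132, 0.008, 1.475]
contact_force: [-4.0, 2.8, -5.5]
opening: 0.0107
```

```bash
python3 -m creep '[[[4,-0.4,9,0,0,0],[4,-0.4,9,0,0,0],[5,-0.5,8,0,0,0],[5,-0.5,8,0,0,0]]]'
python3 - <<'E'
from h import *
o=robot.observe();d=np.array(o["tool_pos"])-[.4489,.1206,.3141]
t=np.radians(np.arange(0,60,.1));X=-.205*np.cos(t)+.05*np.sin(t)+.205;Z=.205*np.sin(t)+.05*np.cos(t)-.05
x=d[:2]@[.9956,-.0943];i=np.argmin((X-x)**2+(Z-d[2])**2);print(i/10,x-X[i],d[2]-Z[i],o["contact_force"])
E
```

```text
time: 7.97
tool_pos: [0.4789, 0.1178, 0.3799]
tool_rot: [-3.124, 0.008, 1.474]
contact_force: [2.1, -0.3, -9.0]
opening: 0.0107
19.8 0.0010561146682767225 -0.0006990237752981104 [ 2.05991559 -0.25363792 -8.99017944]
```

Tracking the arc well (about 20°). From 20° to 40°: +50 in x, +53 in z.

```bash
python3 -m creep '[[[5,-0.4,8,0,-0.2,0],[5,-0.5,8,0,-0.2,0],[6,-0.5,7,0,-0.2,0],[6,-0.5,7,0,-0.2,0]]]'; python3 -m creep '[[[6,-0.6,7,0,-0.2,0],[7,-0.6,6,0,-0.2,0],[7,-0.7,6,0,-0.2,0]]]'
cat > a.py <<'E'
from h import *
o=robot.observe();d=np.array(o["tool_pos"])-[.4489,.1206,.3141]
t=np.radians(np.arange(0,60,.1));X=-.205*np.cos(t)+.05*np.sin(t)+.205;Z=.205*np.sin(t)+.05*np.cos(t)-.05
x=d[:2]@[.9956,-.0943];i=np.argmin((X-x)**2+(Z-d[2])**2);print(i/10,x-X[i],d[2]-Z[i],o["contact_force"],o["qvel"].round(3))
E
python3 a.py
```

```text
time: 8.3
tool_pos: [0.5008, 0.1156, 0.4101]
tool_rot: [-3.127, 0.008, 1.474]
contact_force: [-0.6, -0.7, -8.1]
opening: 0.011
time: 8.55
tool_pos: [0.5205, 0.1135, 0.4301]
tool_rot: [-3.13, 0.009, 1.474]
contact_force: [-2.7, 1.0, -4.6]
opening: 0.0113
37.6 -0.0011281955965676271 0.0012986784642527033 [-2.68312182  1.02077569 -4.58511514] [-0.028  0.092 -0.347 -0.002  0.238 -0.028]
```

```bash
python3 -m creep '[[[7,-0.6,5,0,0,0],[7,-0.6,4,0,0,0],[6,-0.6,3,0,0,0],[3,-0.2,2,0,0,0]]]'; python3 a.py; python3 -m creep '[[[0,0,0,0,0,0],[0,0,0,0,0,0],[0,0,0,0,0,0]]]'; python3 a.py;  python3 - <<'E'
from h import *
import cv2
for n in("top","side"): cv2.imwrite(f"pics/{n}3.png",viewer.read_camera(n))
E
```

```text
time: 8.88
tool_pos: [0.5433, 0.1113, 0.4464]
tool_rot: [-3.122, 0.01, 1.474]
contact_force: [-0.3, -0.8, -8.7]
opening: 0.0109
45.2 -0.0011258279593477916 0.001640554844222153 [-0.27015802 -0.76376667 -8.71037082] [-0.007  0.055 -0.147 -0.001  0.115 -0.008]
time: 9.13
tool_pos: [0.5435, 0.1113, 0.4463]
tool_rot: [-3.12, 0.01, 1.474]
contact_force: [-1.3, 0.6, -4.1]
opening: 0.011
45.2 -0.000964827702314569 0.0014997095662293014 [-1.28339943  0.5503843  -4.10696622] [ 0.001 -0.001  0.007  0.002  0.003 -0.001]
```

View pics/side3.png

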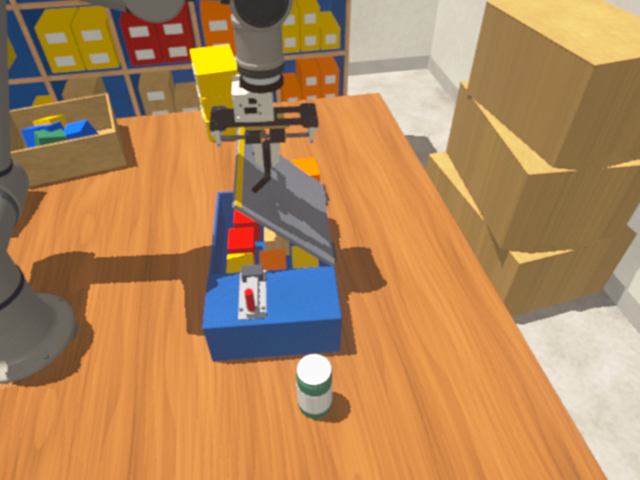

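The side view shows the lid raised and held by its bar at about (267,140). The near front lid corner is at about (236,206), the knob is still drawn at about (249,293), and the can has not moved. I'll check the angle from that corner, then check the bolt and bystanders.

Run:
```python
from h import *
import cv2
p=[.533,.116,-.0944];c,s=np.cos(p[2]),np.sin(p[2])
for a in (39,42,45,48,51):
    t=np.radians(a);x=.12-.243*np.cos(t)+.01*np.sin(t);z=.1+.243*np.sin(t)+.01*np.cos(t);y=-.131
    print(a,np.round(proj("side",[p[0]+c*x-s*y,p[1]+s*x+c*y,z]),1))
a=cv2.imread("pics/side0.png");b=cv2.imread("pics/side3.png");A=cv2.imread("pics/top0.png");B=cv2.imread("pics/top3.png")
for nm,(u,v,w,h) in dict(can=(430,250,60,50),jar=(165,275,45,45),carton=(160,205,55,50)).items():
    f=lambda I:np.float32(cv2.cvtColor(I[v:v+h,u:u+w],cv2.COLOR_BGR2GRAY)); print(nm,cv2.phaseCorrelate(f(A),f(B)))
r=b.astype(int);k,_,st,ce=cv2.connectedComponentsWithStats(((r[...,2]>150)&(r[...,1]<60)&(r[...,0]<60)).astype(np.uint8))
print([ce[i] for i in range(1,k) if st[i,4]>15 and 240<ce[i][0]<256])
```

```text
39 [228.9 211.7]
42 [233.1 207.4]
45 [237.8 203.1]
48 [242.8 199. ]
51 [248.1 195. ]
can ((-0.048600112932735584, -0.03056917002738402), 0.9733958708445231)
jar ((-0.6092563753622429, -0.006418238689470002), 0.11232403178273896)
carton ((0.33297963026224053, 0.3138577891711911), 0.15148169962565103)
[array([241.68263473, 218.94011976]), array([241.36823735, 237.60034904]), array([248.10638298, 295.12765957])]
```

Run:
```python
import cv2
cv2.imwrite("pics/c3.png",cv2.resize(cv2.imread("pics/side3.png")[130:330,190:350],None,fx=3,fy=3))
```

```text
(no output)
```

View pics/c3.png

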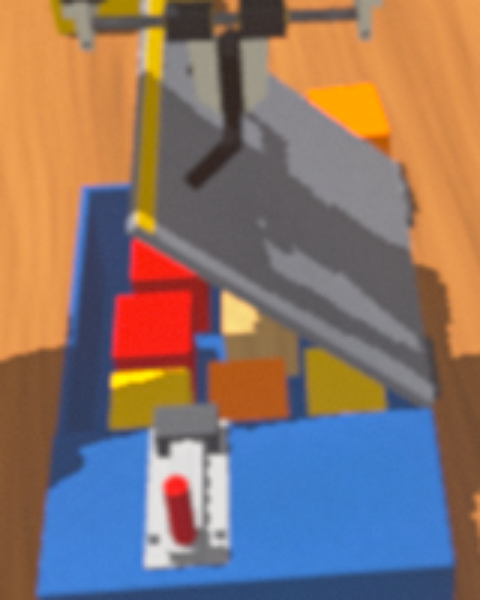

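The crop puts the top front corner at about (235–237, 203), which is 44–45° and agrees with the arm kinematics (45.2°). The tongue is clear of the lid.

```bash
python3 -c "
from cell import robot
print(robot.hand_in()); o=robot.observe(); print(o['time'],o['tool_pos'],o['contact_force'],o['opening'])"
```

```text
the job is handed in; nothing more can be done
None
the job is handed in; nothing more can be done
```

I drew the bolt back to its stop, raised the lid to about 45° by its handle, and handed in with the gripper still holding it there, at about 9 s of the 48 s allowed. The hand-in gives no verdict.

- **Bolt:** the pull ended against the stop with about 35 N of reaction. The camera showed about 39 mm of knob travel, with the tongue clear of the lid, and the knob was still drawn back after the lift. The bolt's starting position was not measured exactly, so its absolute value rests on having reached the stop.
- **Lid:** the gripper's position along the arc gives 45.2°, and the lid's front corner in the side view gives about 44–45°. The arm was still, with roughly 4–9 N of load on the gripper.
- **Bystanders:** the spray can clearly did not move. The jar and carton showed shifts under 1 pixel, but those two matches were weak, so that check is less certain. The arm never went near either of them.

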